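Clear tile chips off the draining board

TASK

After a tile repair, clean up the draining board: first move both jars from the board to stand upright on the black rubber mat, then pull the scraper out of its upright holder and with it scrape every loose tile chip off the deck into the board's trough, never touching the chips with the fingers. When the deck is clear, hang the scraper by its grip bar across both prongs of the hook, blade down, and stand both jars upright back on the clean deck; leave the spray bottle and the bottle brush where they are.

Things in the scene. Friction and masses are not known exactly. Their poses are not given: they have to be found in the camera images.
- board: fixed metal draining board. Origin: on the shelf under the middle of the deck; x away from the robot, z up. Deck: flat, top at z = 40 mm, x = -120 to 120, y = -110 to 110 mm; a 5 mm thick lip, 12 mm above the deck, on its far (+x) and both y sides. Its near edge (x = -120) has no lip and drops into the trough (see trough)
- trough (a point): middle of the floor of the board's trough, axes as the board's. The trough lies along the deck's near edge, open at the top: 90 mm (x) by 220 mm (y), floor 37 mm below the deck, outer walls 12 mm above the deck
- holder: fixed white upright slot holder, open at the top, outer 26 (x) x 124 (y) x 55 mm high, walls 4 mm, floor 4 mm; the scraper stands in it at first. Origin: centre of its underside, z up
- scraper: hand scraper with D handle, 159 mm tall, 0.2 kg, symmetrical, standing handle up in the holder. Origin: middle of the blade's bottom edge; y along the blade, z up to the handle. Steel blade 10 (x) x 100 (y) x 40 (z) mm; 10 mm side posts at y = +-45; grip bar on top 14 x 100 x 18 mm, centre z = 150. Window below the bar: 80 mm wide, 101 mm high. Loose in the holder by 4 mm in x, 8 mm in y
- scraper_bar (a point): centre of the scraper's grip bar, 150 mm above the blade's bottom edge; axes as the scraper's
- hook: fixed stand with a twin-prong hook. Origin: on the shelf under the back end of the prongs, z up. Two level prongs 8 mm thick at y = +-27 mm run from x = 0 to -120 (to the robot), centre line z = 220; ends turn up to x = -132, z = 240. Clear between them; post, top z = 180, at x = 0 to 30; base 12 mm high, x = -45 to 85. Scraper's bar rests across both, centre then at z = 233
- mat: fixed black rubber mat, 140 (x) x 220 (y) x 4 mm, flat on the shelf. Origin: centre of its underside, so its top is at z = 4 mm
- jar1: closed empty clear jar with a screw lid, 60 mm diameter, 100 mm tall, standing on the deck of the board at first; 0.15 to 0.3 kg; origin: centre of its underside, z up
- jar2: closed empty clear jar with a screw lid, 60 mm diameter, 100 mm tall, standing on the deck of the board at first; 0.15 to 0.3 kg; origin: centre of its underside, z up
- chip1: loose chip of broken terracotta tile, 24 x 20 x 8 mm, about 12 g, lying flat on the deck of the board at first; origin: centre of its underside (z up at first); may be absent (None from the start)
- chip2: loose chip of broken terracotta tile, 24 x 20 x 8 mm, about 12 g, lying flat on the deck of the board at first; origin: centre of its underside (z up at first); may be absent (None from the start)
- chip3: loose chip of broken terracotta tile, 24 x 20 x 8 mm, about 12 g, lying flat on the deck of the board at first; origin: centre of its underside (z up at first); may be absent (None from the start)
- chip4: loose chip of broken terracotta tile, 24 x 20 x 8 mm, about 12 g, lying flat on the deck of the board at first; origin: centre of its underside (z up at first); may be absent (None from the start)
- chip5: loose chip of broken terracotta tile, 24 x 20 x 8 mm, about 12 g, lying flat on the deck of the board at first; origin: centre of its underside (z up at first); may be absent (None from the start)
- chip6: loose chip of broken terracotta tile, 24 x 20 x 8 mm, about 12 g, lying flat on the deck of the board at first; origin: centre of its underside (z up at first); may be absent (None from the start)
- spray: bystander: turquoise spray bottle, 68 mm diameter, 210 mm tall, standing; origin: centre of its underside
- brush: bystander: white bottle brush lying on the shelf, 270 mm long (origin about the middle, x = -140 to +130 mm along it), 40 mm high
Things that resemble listed ones, but are neither listed nor needed, are in the scene too. Leave any orange look-alike of the jar1 alone. What is shaped like the jar2 but yellow is not meant.

How it is judged (in metres and radians):
On the way, in this order (a step that is already met when the one before it is completed fails the run):
1. both jars stand upright on the mat, let go (x of jar1 in the frame of mat between -0.07 and 0.07 m and y of jar1 in the frame of mat between -0.11 and 0.11 m and z of jar1 in the frame of mat between -0.002 and 0.01 m and angle between each of jar1, jar2's own z axis and vertical below 0.1 rad and linear speed of each of jar1, jar2 below 0.03 m/s and contact force between each of jar1, jar2 and the fingers below 0.1 N and x of jar2 in the frame of mat between -0.07 and 0.07 m and y of jar2 in the frame of mat between -0.11 and 0.11 m and z of jar2 in the frame of mat between -0.002 and 0.01 m), for 0.2 s.
2. the scraper is pulled up out of the holder, held (z of scraper_bar in the frame of holder above 0.225 m and contact force between scraper and the fingers above 0.5 N), for 0.2 s.
3. every chip lies in the trough, with the scraper held and no jar on the deck (x of chip1 in the frame of board between -0.215 and -0.112 m and y of chip1 in the frame of board between -0.115 and 0.115 m and z of each of chip1, chip2, chip3, chip4, chip5, chip6 in the frame of board below 0.034 m and x of chip2 in the frame of board between -0.215 and -0.112 m and y of chip2 in the frame of board between -0.115 and 0.115 m and x of chip3 in the frame of board between -0.215 and -0.112 m and y of chip3 in the frame of board between -0.115 and 0.115 m and x of chip4 in the frame of board between -0.215 and -0.112 m and y of chip4 in the frame of board between -0.115 and 0.115 m and x of chip5 in the frame of board between -0.215 and -0.112 m and y of chip5 in the frame of board between -0.115 and 0.115 m and x of chip6 in the frame of board between -0.215 and -0.112 m and y of chip6 in the frame of board between -0.115 and 0.115 m and z of each of jar1, jar2 in the frame of board below 0.03 m and contact force between scraper and the fingers above 0.5 N), for 0.2 s.
At the end, for the whole second after the job is handed in: jars upright (0.1 rad) on the deck; chips in the trough, middles beyond the deck's near edge and below the deck; scraper within 0.2 rad of upright, bar resting on the prongs, its centre 5 to 125 mm along them, within 25 mm of their midline; all at rest, let go (x of jar1 in the frame of board between -0.12 and 0.12 m and y of jar1 in the frame of board between -0.11 and 0.11 m and z of jar1 in the frame of board between 0.035 and 0.046 m and angle between each of jar1, jar2's own z axis and vertical below 0.1 rad and linear speed of each of jar1, jar2, scraper below 0.03 m/s and contact force between each of jar1, jar2, scraper and the fingers below 0.1 N and x of jar2 in the frame of board between -0.12 and 0.12 m and y of jar2 in the frame of board between -0.11 and 0.11 m and z of jar2 in the frame of board between 0.035 and 0.046 m and x of chip1 in the frame of board between -0.215 and -0.112 m and y of chip1 in the frame of board between -0.115 and 0.115 m and z of each of chip1, chip2, chip3, chip4, chip5, chip6 in the frame of board below 0.034 m and x of chip2 in the frame of board between -0.215 and -0.112 m and y of chip2 in the frame of board between -0.115 and 0.115 m and x of chip3 in the frame of board between -0.215 and -0.112 m and y of chip3 in the frame of board between -0.115 and 0.115 m and x of chip4 in the frame of board between -0.215 and -0.112 m and y of chip4 in the frame of board between -0.115 and 0.115 m and x of chip5 in the frame of board between -0.215 and -0.112 m and y of chip5 in the frame of board between -0.115 and 0.115 m and x of chip6 in the frame of board between -0.215 and -0.112 m and y of chip6 in the frame of board between -0.115 and 0.115 m and x of scraper_bar in the frame of hook between -0.125 and -0.005 m and y of scraper_bar in the frame of hook between -0.025 and 0.025 m and z of scraper_bar in the frame of hook between 0.222 and 0.25 m and angle between scraper's own z axis and vertical below 0.2 rad and contact force between scraper and hook above 0.5 N); the robot touches nothing.
It fails at once if the fingers touch a chip (over 1 N) (contact force between any of chip1, chip2, chip3, chip4, chip5, chip6 and the fingers above 1 N).
It fails at once if the spray bottle is moved more than 30 mm (distance of spray from where it was at the start of the episode above 0.03 m).
It fails at once if the bottle brush is moved more than 30 mm (distance of brush from where it was at the start of the episode above 0.03 m).
Of chip1, chip2, chip3, chip4, chip5, chip6 only 3 to 6 are there at a start; the rules pass over those that are not, and their reading is None.
At some moment in a run one of chip1, chip2, chip3, chip4, chip5, chip6 may be knocked a few centimetres aside while the robot is not near it.
It also fails if it takes over 210 s, if anything falls off the work surface, if the arm or the gripper's body presses on something with over 40 N, if the wrist force passes 120 N, or if a joint passes its speed limit or range.

ROBOT

A 6-joint arm with a two-finger parallel gripper is mounted at the origin on the work surface. World frame = base frame: x ahead of the robot, y to its left, z up, the work surface at z = 0. Lengths are in m, angles in degrees, forces in N, time in s.
With the tool pointing down it reaches from about 0.3 to 0.75 m from the base axis. Payload 8.5 kg.
Tool frame: the origin (TCP) lies on the centre line of the jaws, within the pads' length; the fingertips stand 14 mm ahead of it and the grasp point (between the pads) lies 5 mm behind it; z points along the fingers, x is the direction in which the jaws open and shut, and the axes are right-handed (so a half turn about z gives the same grasp; the last joint's range is limited). The gripper opens to 85 mm and grips with 20 to 120 N. Pads are 22 mm wide; open, the fingers measure 114 mm over their backs; the gripper's body (76 mm by 85 mm) begins 54 mm behind the grasp point. The pads swing forward as they close: fully open they stand 13 mm farther back than shut.
Start: joints at [56.878, 21.807, 74.336, -0, 83.858, -12.336], TCP at [0.195, 0.514, 0.245] pointing down, gripper open.
Joint ranges: [-178.18, 178.18], [-50.72, 133.34], [12.68, 142.11], [-81.47, 261.47], [9.98, 163.14], [-165.26, 165.26]. Speed limits (degrees/s): [136.94, 136.94, 180, 180, 180, 180].

INTERFACE

Orientations are given as a 3x3 rotation matrix whose columns are the frame's x, y, z axes.
In Python, from rig import * gives the robot as it stands.
- The arm moves only by the shell command python3 -m crank 'ROWS' [FORCE]. ROWS is JSON, one flat list of numbers, 7 for each row, row after row: the turn, a rotation vector about the world's x, y, z in rad, then the shift along the world's x, y, z in m, then the opening in per cent of the stroke, from 0 (shut) to 100 (fully open). A call has 1 to 20 rows; each row shifts and turns the commanded pose from where the row before left it; what a row does not reach is not made up. A row lasts 1/10 s, in which the tool goes at most 50 mm and 8.59 degrees, less where a joint would pass 70% of its speed; a pose out of reach is approached as far as the arm can. A call is refused whole if a number of a shift passes 0.05 or a number of a turn 0.15, either way. A call with a gripper value outside its range is refused whole. The fingers move at their own pace and stop on an object; FORCE is the grip in N (left out, the last holds). Time passes only in rows, so rows that do not move let the fingers close. It gives the time, the measured TCP pose, the force and the opening at its end, in the units of the state.
- observe(): the state, without advancing time (a new reading comes with each control period).
- get_image(name): name is "scene" or "top"; returns a dict with "frame" (420x560x3 uint8, red, green, blue), "fov_y" (degrees; the focal length in pixels is half the picture's height over the tangent of half this angle, whatever the lens; pixels are square), "cx", "cy" (the principal point, pixels), "k1" (the pictures are not rectified: a ray, as slopes to the right and down, at radius r is drawn at 1 + k1 r^2 times it, then the intrinsics apply), "world_to_cam" (4x4, takes a point from world to camera coordinates). Camera axes: x right, y up, looking along -z (the intrinsics and any distortion apply to the point x, -y, -z); pixel columns grow to the right and rows downward; lengths in m; the calibration is good to about 2 mm. A picture is of the moment at which its call begins. There is no depth.
- close_job(): hands the job in, once; it reports no verdict.
The state is a dict: "time_s": time; "q": joint angles; "qvel": joint speeds; "joint_efforts": joint torques, N m; "position": TCP position; "tool_rot": TCP orientation; "ft_force": force on the tool from outside, world axes, zero at the start; "wrist_torque": the same for the moment, N m; "grip_width": finger opening in m.
Only numpy, scipy, OpenCV 4.12 (cv2) and the standard library are available. Lean on these libraries where they do the work, as an engineer would, in place of code of your own. Each camera call takes 0.05 s, during which the arm holds its last target. There are 200 camera calls.

## Working session

There is one attempt and no reset: what is moved stays moved. The work goes in short steps, Python scripts to look and compute and a shell command to move; the robot and the scene stay as the last step left them, time stands still between calls to the robot, and variables do not carry over. Pictures are saved under pics/ and viewed, about 12 in all and at most 16, crops included, and the job is handed in when it is done.

```bash
ls; mkdir -p pics; cat > h.py <<'E'
from rig import *
import numpy as np, cv2
def shot(name,fn=None):
    im=get_image(name)
    if fn: cv2.imwrite('pics/'+fn,im['frame'][:,:,::-1])
    return im
def K(im):
    f=210/np.tan(np.radians(im['fov_y'])/2)
    return np.array([[f,0,im['cx']],[0,f,im['cy']],[0,0,1.]]),np.array([im['k1'],0,0,0.])
def proj(im,P):
    P=np.atleast_2d(np.array(P,float)); W=np.array(im['world_to_cam'])
    c=P@W[:3,:3].T+W[:3,3]; c=c*[1,-1,-1]
    k,d=K(im); return cv2.projectPoints(c.reshape(-1,1,3),np.zeros(3),np.zeros(3),k,d)[0].reshape(-1,2)
def unproj(im,uv,z):
    k,d=K(im); n=cv2.undistortPoints(np.array(uv,float).reshape(-1,1,2),k,d).reshape(-1,2)
    W=np.array(im['world_to_cam']); R=W[:3,:3]; o=-R.T@W[:3,3]
    D=np.c_[n[:,0],-n[:,1],-np.ones(len(n))]@R
    return o+D*((z-o[2])/D[:,2])[:,None]
E
python3 - <<'E'
from h import *
a=shot('scene');b=shot('top')
cv2.imwrite('pics/a.png',a['frame'][:,:,::-1]);cv2.imwrite('pics/b.png',b['frame'][:,:,::-1])
for i in(a,b):
    W=np.array(i['world_to_cam']);print(i['fov_y'],i['cx'],i['cy'],i['k1'],-W[:3,:3].T@W[:3,3]);print(W[:3,:3].round(3))
print(observe())
E
```

```text
pics
57.28630186034556 278.266092286106 209.8035716295515 -0.053637532342380015 [0.86587181 0.41085099 0.91769873]
[[-0.844  0.537 -0.005]
 [-0.446 -0.696  0.563]
 [ 0.299  0.478  0.826]]
48.264472931115044 280.63106152941134 201.38627002079681 -0.05429784275640746 [ 0.50384494 -0.03089209  1.17982156]
[[ 0.025 -1.     0.005]
 [ 0.998  0.026  0.054]
 [-0.054  0.004  0.999]]
{'time_s': 0.1, 'q': array([ 5.68769603e+01,  2.18371477e+01,  7.43789782e+01, -1.12592481e-04,
        8.38580437e+01, -1.23346075e+01]), 'qvel': array([ 0.03962658, -0.08667362, -0.04050465,  0.02225708, -0.05090685,
        0.05191073]), 'joint_efforts': array([ 4.29127205e-03, -4.49219549e+01, -2.31658834e+01, -1.02487252e-04,
        3.64823711e-03, -2.64799276e-06]), 'position': array([0.19506165, 0.5139889 , 0.24478177]), 'tool_rot': array([[ 3.54917573e-01,  9.34897330e-01, -7.05731060e-04],
       [ 9.34896741e-01, -3.54918168e-01, -1.08521384e-03],
       [-1.26504029e-03, -2.74624207e-04, -9.99999162e-01]]), 'ft_force': array([-0.62738297, -0.50420106,  1.05675855]), 'wrist_torque': array([ 0.01374752,  0.07261008, -0.02060203]), 'grip_width': 0.08572035636540849}
```

View pics/a.png

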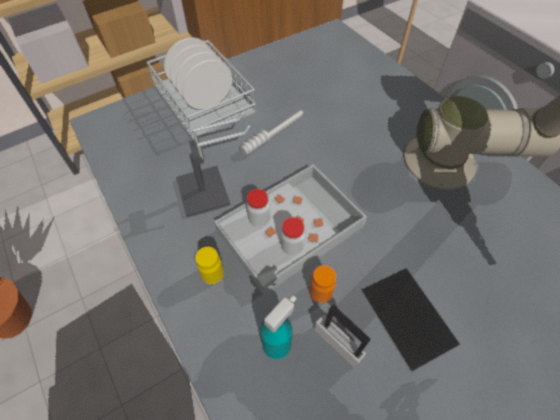

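View pics/b.png

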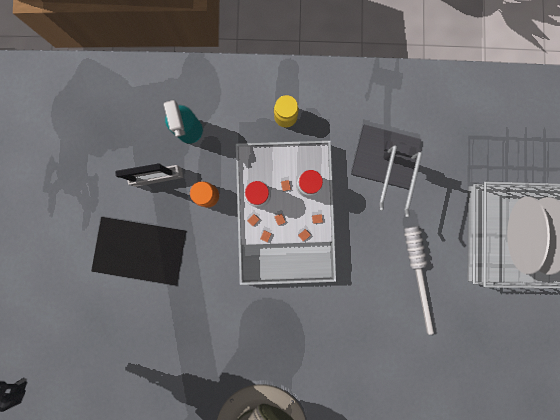

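The top view shows the board at (240–335, 142–283) with 2 red-lidded jars at (257,193) and (311,182). There are 6 chips on the deck. The mat is at (139,250), the holder at (150,174), the hook at (395,175), the orange decoy at (203,193), the yellow one at (286,110), the spray at (180,120) and the brush at (420,270).

```bash
python3 - <<'E'
from h import *
b=shot('top');a=shot('scene')
f=b['frame'];c=cv2.resize(f[80:300,90:450],None,fx=2.2,fy=2.2,interpolation=cv2.INTER_CUBIC)
cv2.imwrite('pics/c.png',c[:,:,::-1])
f=a['frame'];c=cv2.resize(f[120:380,170:470],None,fx=2.3,fy=2.3,interpolation=cv2.INTER_CUBIC)
cv2.imwrite('pics/d.png',c[:,:,::-1])
def blobs(im,m,z,mn,nm):
    n,l,s,ce=cv2.connectedComponentsWithStats(m.astype(np.uint8))
    for i in range(1,n):
        if s[i,4]>mn:
            ys,xs=np.where(l==i); r=cv2.minAreaRect(np.c_[xs,ys].astype(np.float32))
            print(nm,ce[i].round(1),s[i,4],unproj(im,[ce[i]],z)[0].round(4),'box',unproj(im,cv2.boxPoints(r),z)[:,:2].round(3).tolist() if s[i,4]>1000 else '')
for im in(b,a):
    h=cv2.cvtColor(im['frame'],cv2.COLOR_RGB2HSV).astype(int);H,S,V=h[...,0],h[...,1],h[...,2]
    blobs(im,((H<4)|(H>174))&(S>190)&(V>100),.14,60,'red')
    blobs(im,(H>=4)&(H<15)&(S>90)&(S<200)&(V>80),.048,20,'chip')
    blobs(im,(H>=5)&(H<20)&(S>200)&(V>120),.10,60,'orange')
    blobs(im,(V<30),.004,500,'dark')
E
```

```text
red [310.5 181.2] 402 [ 0.607  -0.1002  0.14  ] box 
red [256.7 192.4] 392 [0.579 0.019 0.14 ] box 
chip [41.9 22.4] 1048 [1.0018 0.5783 0.048 ] box [[1.04, 0.674], [1.096, 0.634], [0.962, 0.461], [0.908, 0.501]]
chip [285.4 185.2] 80 [ 0.605  -0.0456  0.048 ] box 
chip [204.1 194.7] 406 [0.5767 0.1506 0.048 ] box 
chip [253.  219.6] 81 [0.5197 0.0305 0.048 ] box 
chip [279.6 219.1] 78 [ 0.5226 -0.0336  0.048 ] box 
chip [316.9 218.5] 75 [ 0.5262 -0.1238  0.048 ] box 
chip [303.9 234.7] 79 [ 0.4864 -0.0931  0.048 ] box 
chip [265.3 235.7] 78 [ 4.816e-01 -3.000e-04  4.800e-02] box 
red [256.7 197.7] 176 [ 0.6106 -0.0987  0.14  ] box 
chip [254.7  21.2] 5106 [ 0.1202 -0.9541  0.048 ] box [[0.302, -1.293], [-0.299, -0.897], [-0.03, -0.554], [0.482, -0.888]]
chip [279.2 198.5] 45 [ 0.5289 -0.1225  0.048 ] box 
chip [297.1 199.5] 45 [ 0.4888 -0.0927  0.048 ] box 
chip [318.1 222.2] 51 [ 4.834e-01 -1.000e-04  4.800e-02] box 
chip [270.1 231.6] 54 [ 0.6071 -0.0449  0.048 ] box 
chip [313.2 237.3] 56 [0.5217 0.0308 0.048 ] box 
chip [319.4 285.7] 227 [0.5871 0.1494 0.048 ] box 
chip [ 10.4 310.2] 1222 [ 1.2486 -0.1929  0.048 ] box [[1.284, -0.139], [1.254, -0.298], [1.186, -0.256], [1.222, -0.101]]
orange [323.7 282.5] 586 [0.5908 0.1638 0.1   ] box
```

View pics/c.png

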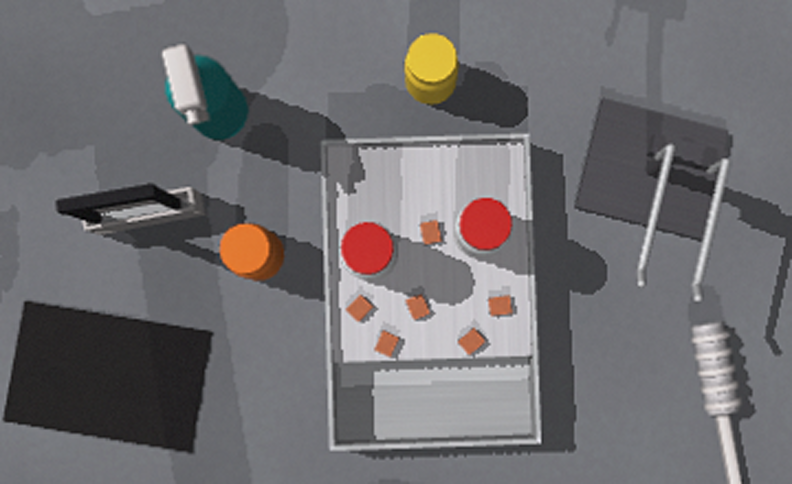

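View pics/d.png

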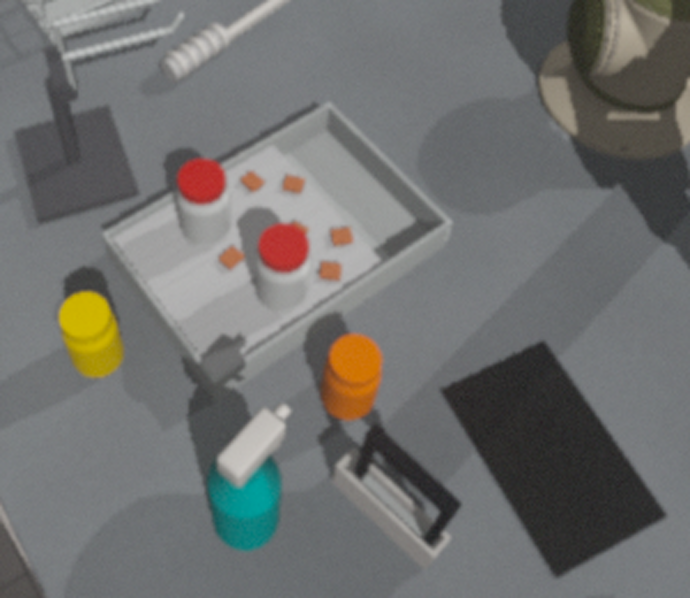

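c.png: the board rim corners are (321,140), (528,134), (540,443) and (330,450). The deck edge is at y≈360. The mat corners are (25,301), (212,331), (194,452) and (4,421). The holder runs about (85,228)–(200,200), with the prongs at (668,150)→(642,283) and (725,160)→(697,297). d.png confirms this layout. The scraper bar runs (372,432)–(455,503).

```bash
python3 - <<'E'
from h import *
from scipy.optimize import least_squares
b=shot('top');a=shot('scene')
T=lambda p:((np.array(p)+.5)/2.2-.5+[90,80]); S=lambda p:((np.array(p)+.5)/2.3-.5+[170,120])
def U(n,p,z,im=b,f=T): print(n,unproj(im,f(p),z).round(4)[:,:2].tolist())
U('board rim T',[(321,140),(528,134),(540,443),(330,450)],.052); U('edge T',[(341,362),(531,357)],.04)
U('board rim S',[(105,235),(330,104),(449,226)],.052,a,S)
U('mat T',[(25,301),(212,331),(194,452),(4,421)],.004); U('mat S',[(443,388),(543,342),(664,515),(557,577)],.004,a,S)
U('holder T',[(190,187),(208,215),(85,235)],.055); U('holder S',[(337,462),(349,453),(428,562),(449,540)],.055,a,S)
U('bar T',[(57,203),(60,214),(152,185),(180,198)],.163); U('bar S',[(376,427),(457,500),(440,517),(364,447)],.163,a,S)
U('prong T',[(668,150),(725,160),(643,270),(699,285)],.22);U('tips T',[(642,283),(697,297)],.24)
U('hook base T',[(603,96),(732,130),(702,240),(575,208)],.012);U('hook base S',[(15,133),(109,107),(137,190),(38,220)],.012,a,S)
U('brush T',[(708,322),(740,484)],.02);U('yellow T',[(431,58)],.1);U('orange T',[(248,249)],.1);U('spray T',[(205,95)],.12)
U('spray base S',[(245,530)],.0,a,S)
E
```

```text
board rim T [[0.7033, 0.0777], [0.7161, -0.1506], [0.3774, -0.1705], [0.3642, 0.0576]]
edge T [[0.4595, 0.0492], [0.4702, -0.1601]]
board rim S [[0.7157, -0.1472], [0.3797, -0.1693], [0.3712, 0.0589]]
mat T [[0.5178, 0.4167], [0.4893, 0.1999], [0.3517, 0.2157], [0.3802, 0.4352]]
mat S [[0.4859, 0.2009], [0.3544, 0.2197], [0.3834, 0.4336], [0.5176, 0.4176]]
holder T [[0.6472, 0.2199], [0.6168, 0.1989], [0.5914, 0.3338]]
holder S [[0.6453, 0.2167], [0.6299, 0.2157], [0.6293, 0.3407], [0.6, 0.3358]]
bar T [[0.6142, 0.3284], [0.6033, 0.3249], [0.6345, 0.2339], [0.6222, 0.2054]]
bar S [[0.6255, 0.234], [0.6065, 0.3231], [0.6276, 0.3263], [0.6453, 0.2429]]
prong T [[0.6731, -0.2654], [0.6652, -0.3197], [0.5592, -0.243], [0.5465, -0.296]]
tips T [[0.5461, -0.2379], [0.5345, -0.2888]]
hook base T [[0.7702, -0.2404], [0.7352, -0.3902], [0.6072, -0.3564], [0.6399, -0.2102]]
hook base S [[0.7362, -0.3804], [0.6105, -0.3528], [0.6439, -0.2112], [0.7686, -0.2373]]
brush T [[0.5138, -0.362], [0.3327, -0.401]]
yellow T [[0.7859, -0.0409]]
orange T [[0.5775, 0.1462]]
spray T [[0.7357, 0.1936]]
spray base S [[0.7504, 0.2114]]
```

```bash
python3 -m crank '[0,0,-0.0863,0.0275,-0.0354,0,100, 0,0,-0.0863,0.0275,-0.0354,0,100, 0,0,-0.0863,0.0275,-0.0354,0,100, 0,0,-0.0863,0.0275,-0.0354,0,100, 0,0,-0.0863,0.0275,-0.0354,0,100, 0,0,-0.0863,0.0275,-0.0354,0,100, 0,0,-0.0863,0.0275,-0.0354,0,100, 0,0,-0.0863,0.0275,-0.0354,0,100, 0,0,-0.0863,0.0275,-0.0354,0,100, 0,0,-0.0863,0.0275,-0.0354,0,100, 0,0,-0.0863,0.0275,-0.0354,0,100, 0,0,-0.0863,0.0275,-0.0354,0,100, 0,0,-0.0863,0.0275,-0.0354,0,100, 0,0,-0.0863,0.0275,-0.0354,0,100, 0,0,0,0,0,0,100, 0,0,0,0,0,0,100]' 40
```

```text
time_s: 1.9
position: [0.5803, 0.018, 0.2448]
tool_rot: [[1.0, -0.001, -0.001], [-0.001, -1.0, 0.0], [-0.001, -0.0, -1.0]]
ft_force: [0.8, 0.4, 0.5]
grip_width: 0.0856
```

```bash
python3 -m crank '[0,0,0,0,0.001,-0.03,100, 0,0,0,0,0,-0.03,100, 0,0,0,0,0,-0.03,100, 0,0,0,0,0,-0.03,100, 0,0,0,0,0,-0.025,100, 0,0,0,0,0,0,100, 0,0,0,0,0,0,40, 0,0,0,0,0,0,40, 0,0,0,0,0,0,40, 0,0,0,0,0,0,40, 0,0,0,0,0,0,40, 0,0,0,0,0,0,40]' 40
```

```text
time_s: 3.1
position: [0.5806, 0.0199, 0.1026]
tool_rot: [[1.0, 0.0, 0.003], [0.0, -1.0, -0.0], [0.003, 0.0, -1.0]]
ft_force: [-2.3, 2.3, 5.7]
grip_width: 0.0582
```

```bash
python3 -m crank '[0,0,0,0,0,0.035,40, 0,0,0,0,0,0.035,40, 0,0,0,0,0,0.035,40, 0,0,0,0,0,0.035,40, 0,0,0,-0.0138,0.0352,0,40, 0,0,0,-0.0138,0.0352,0,40, 0,0,0,-0.0138,0.0352,0,40, 0,0,0,-0.0138,0.0352,0,40, 0,0,0,-0.0138,0.0352,0,40, 0,0,0,-0.0138,0.0352,0,40, 0,0,0,-0.0138,0.0352,0,40, 0,0,0,-0.0138,0.0352,0,40, 0,0,0,-0.0138,0.0352,0,40, 0,0,0,-0.0138,0.0352,0,40, 0,0,0,0,0,0,40, 0,0,0,0,0,0,40, 0,0,0,0,0,0,40]'; python3 -c "
from h import *
shot('scene','e.png')"
```

```text
time_s: 4.8
position: [0.4424, 0.371, 0.2409]
tool_rot: [[1.0, -0.001, 0.001], [-0.001, -1.0, 0.0], [0.001, -0.0, -1.0]]
ft_force: [0.1, -0.9, -2.5]
grip_width: 0.0586
```

View pics/e.png

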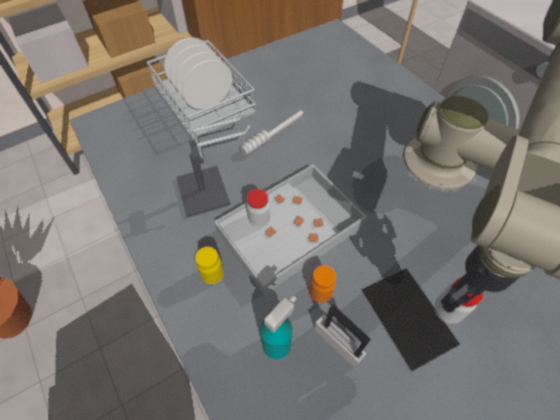

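The jar is held upright over the mat, at (460,298) in this view. One jar is left on the deck, at (258,205).

```bash
python3 -m crank '[0,0,0,0,0,-0.03,40, 0,0,0,0,0,-0.03,40, 0,0,0,0,0,-0.03,40, 0,0,0,0,0,-0.03,40, 0,0,0,0,0,-0.03,40, 0,0,0,0,0,-0.015,40, 0,0,0,0,0,-0.008,40, 0,0,0,0,0,0,40, 0,0,0,0,0,0,40, 0,0,0,0,0,0,100, 0,0,0,0,0,0,100, 0,0,0,0,0,0,100, 0,0,0,0,0,0,100, 0,0,0,0,0,0,100]';python3 -m crank '[0,0,0,0,0,0.04,100, 0,0,0,0,0,0.04,100,0,0,0,0,0,0.04,100, 0,0,0,0,0,0.05,100, 0,0,0,0.0139,-0.0393,0,100, 0,0,0,0.0139,-0.0393,0,100, 0,0,0,0.0139,-0.0393,0,100, 0,0,0,0.0139,-0.0393,0,100, 0,0,0,0.0139,-0.0393,0,100, 0,0,0,0.0139,-0.0393,0,100, 0,0,0,0.0139,-0.0393,0,100, 0,0,0,0.0139,-0.0393,0,100, 0,0,0,0.0139,-0.0393,0,100, 0,0,0,0.0139,-0.0393,0,100, 0,0,0,0.0139,-0.0393,0,100, 0,0,0,0.0139,-0.0393,0,100, 0,0,0,0,0,0,100, 0,0,0,0,0,0,100]'
```

```text
time_s: 6.25
position: [0.4422, 0.3716, 0.0674]
tool_rot: [[1.0, -0.0, 0.0], [-0.0, -1.0, 0.0], [0.0, -0.0, -1.0]]
ft_force: [0.6, -0.0, 0.5]
grip_width: 0.0856
time_s: 8.05
position: [0.6089, -0.1006, 0.2369]
tool_rot: [[1.0, -0.002, -0.001], [-0.002, -1.0, 0.0], [-0.001, -0.0, -1.0]]
ft_force: [0.0, -0.2, -0.4]
grip_width: 0.0853
```

Next the second jar, which goes down by 0.137 to z 0.10.

```bash
python3 -m crank '[0,0,0,0,0.001,-0.03,100, 0,0,0,0,0,-0.03,100, 0,0,0,0,0,-0.03,100, 0,0,0,0,0,-0.03,100, 0,0,0,0,0,-0.017,100, 0,0,0,0,0,0,100, 0,0,0,0,0,0,40, 0,0,0,0,0,0,40, 0,0,0,0,0,0,40, 0,0,0,0,0,0,40, 0,0,0,0,0,0,40, 0,0,0,0,0,0,40]' 40;python3 -m crank '[0,0,0,0,0,0.035,40, 0,0,0,0,0,0.035,40, 0,0,0,0,0,0.035,40, 0,0,0,0,0,0.035,40, 0,0,0,-0.0182,0.0363,0,40, 0,0,0,-0.0182,0.0363,0,40, 0,0,0,-0.0182,0.0363,0,40, 0,0,0,-0.0182,0.0363,0,40, 0,0,0,-0.0182,0.0363,0,40, 0,0,0,-0.0182,0.0363,0,40, 0,0,0,-0.0182,0.0363,0,40, 0,0,0,-0.0182,0.0363,0,40, 0,0,0,-0.0182,0.0363,0,40, 0,0,0,-0.0182,0.0363,0,40, 0,0,0,0,0,0,40, 0,0,0,0,0,0,40, 0,0,0,0,0,0,40]'
```

```text
time_s: 9.25
position: [0.6094, -0.0988, 0.1022]
tool_rot: [[1.0, 0.0, 0.002], [0.0, -1.0, -0.0], [0.002, 0.0, -1.0]]
ft_force: [-2.5, 1.6, 7.4]
grip_width: 0.0581
time_s: 10.95
position: [0.4273, 0.2634, 0.2405]
tool_rot: [[1.0, -0.001, 0.001], [-0.001, -1.0, -0.0], [0.001, 0.0, -1.0]]
ft_force: [-0.2, -1.3, -2.1]
grip_width: 0.0585
```

```bash
python3 -m crank '[0,0,0,0,0,-0.03,40, 0,0,0,0,0,-0.03,40, 0,0,0,0,0,-0.03,40, 0,0,0,0,0,-0.03,40, 0,0,0,0,0,-0.03,40, 0,0,0,0,0,-0.015,40, 0,0,0,0,0,-0.008,40, 0,0,0,0,0,0,40, 0,0,0,0,0,0,40, 0,0,0,0,0,0,100, 0,0,0,0,0,0,100, 0,0,0,0,0,0,100, 0,0,0,0,0,0,100, 0,0,0,0,0,0,100]';python3 -m crank '[0,0,0,0,0,0.04,100, 0,0,0,0,0,0.04,100,0,0,0,0,0,0.04,100, 0,0,0,0,0,0.05,100, 0,0,0,0,-0.04,0,100, 0,0,0,0,-0.04,0,100, 0,0,0,0,-0.04,0,100, 0,0,0,0,-0.04,0,100, 0,0,0,0,0,0,100]'
python3 - <<'E'
from h import *
b=shot('top')['frame'];a=shot('scene')['frame']
cb=cv2.resize(b[145:205,105:225],None,fx=6,fy=6,interpolation=cv2.INTER_CUBIC)   # top
ca=cv2.resize(a[290:370,305:475],None,fx=4.2,fy=4.2,interpolation=cv2.INTER_CUBIC)[:230*2]
o=np.zeros((600,720,3),np.uint8);o[:360,:720]=cb
cv2.imwrite('pics/f.png',cb[:,:,::-1]);cv2.imwrite('pics/g.png',ca[:,:,::-1])
E
```

```text
time_s: 12.35
position: [0.4271, 0.264, 0.0674]
tool_rot: [[1.0, -0.0, 0.0], [-0.0, -1.0, 0.0], [0.0, -0.0, -1.0]]
ft_force: [0.1, 0.0, -0.1]
grip_width: 0.0852
time_s: 13.25
position: [0.4271, 0.1007, 0.2374]
tool_rot: [[1.0, -0.005, 0.0], [-0.005, -1.0, -0.001], [0.0, 0.001, -1.0]]
ft_force: [0.5, 0.8, -0.1]
grip_width: 0.0855
```

View pics/f.png

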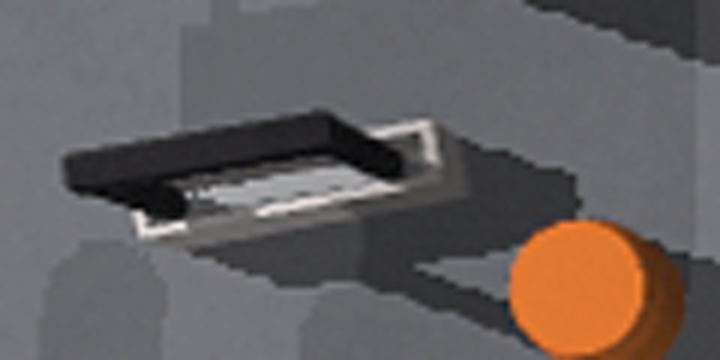

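View pics/g.png

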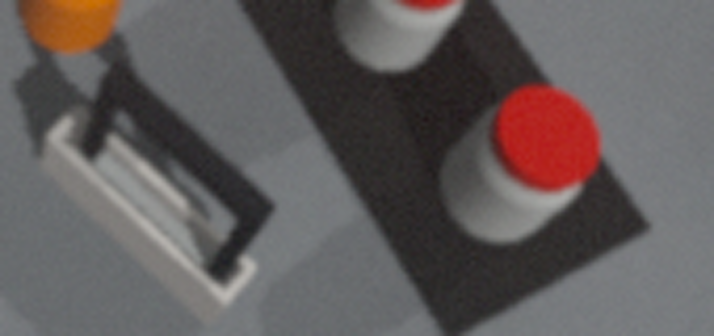

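f.png: the bar's top corners are (65,155), (325,112), (340,150) and (68,190). The holder rim corners are (432,120), (440,170) and (138,238). g.png: both jars stand upright on the mat, and the holder rim corners are (45,150), (70,112), (255,265) and (220,310).

```bash
python3 - <<'E'
from h import *
b=shot('top');a=shot('scene')
F=lambda p:((np.array(p)+.5)/6-.5+[105,145]); G=lambda p:((np.array(p)+.5)/4.2-.5+[305,290])
def U(n,p,z,im,f):
    r=unproj(im,f(p),z); print(n,r.round(4)[:,:2].tolist(),r.mean(0).round(4))
U('bar T',[(65,155),(325,112),(340,150),(68,190)],.163,b,F)
U('bar S',[(112,82),(128,66),(274,207),(262,222)],.163,a,G)
U('hold T',[(432,120),(440,170),(138,238)],.055,b,F)
U('hold S',[(45,150),(70,112),(255,265),(220,310)],.055,a,G)
from scipy.optimize import least_squares
tops=F([(432,120),(440,170),(138,238)]); ss=G([(45,150),(70,112),(255,265),(220,310)])
def hp(x,y,th,sg):
    c,s=np.cos(th),np.sin(th);return [x+c*sg[0]*.013-s*sg[1]*.062,y+s*sg[0]*.013+c*sg[1]*.062,.055]
def r(p):
    return np.r_[(proj(b,[hp(*p,s) for s in((1,-1),(-1,-1),(-1,1))])-tops).ravel(),(proj(a,[hp(*p,s) for s in((1,-1),(-1,-1),(-1,1),(1,1))])-G([(45,150),(70,112),(255,265),(220,310)])).ravel()]
s=least_squares(r,[.62,.27,.15]);print(s.x,np.degrees(s.x[2]),s.fun.round(1))
tb=F([(65,155),(325,112),(340,150),(68,190)])
def bp(x,y,th,sg):
    c,s=np.cos(th),np.sin(th);return [x+c*sg[0]*.007-s*sg[1]*.05,y+s*sg[0]*.007+c*sg[1]*.05,.163]
s=least_squares(lambda p:(proj(b,[bp(*p,q) for q in((1,1),(1,-1),(-1,-1),(-1,1))])-tb).ravel(),[.62,.27,.15]);print(s.x,np.degrees(s.x[2]),s.fun.round(1))
h=cv2.cvtColor(b['frame'],cv2.COLOR_RGB2HSV).astype(int);H,S,V=h[...,0],h[...,1],h[...,2]
m=(((H<4)|(H>174))&(S>190)&(V>100)).astype(np.uint8);n,l,st,ce=cv2.connectedComponentsWithStats(m)
for i in range(1,n):
    if st[i,4]>60: print('jar',unproj(b,[ce[i]],.104))
E
```

```text
bar T [[0.6177, 0.3291], [0.6358, 0.2341], [0.622, 0.228], [0.6049, 0.3274]] [0.6201 0.2796 0.163 ]
bar S [[0.6335, 0.2382], [0.6222, 0.236], [0.6064, 0.3273], [0.6154, 0.3296]] [0.6194 0.2828 0.163 ]
hold T [[0.6476, 0.2187], [0.6274, 0.2147], [0.5969, 0.336]] [0.624  0.2565 0.055 ]
hold S [[0.6534, 0.2245], [0.6297, 0.2147], [0.5968, 0.3333], [0.6263, 0.3411]] [0.6265 0.2784 0.055 ]
[0.62524016 0.27800034 0.23704226] 13.58152084240533 [-0.8 -2.   0.   0.1  0.3 -0.5 -0.6 -1.6  0.9 -0.6  0.1  1.1  1.1 -0.7]
[0.62009204 0.27962975 0.18043212] 10.337998726918341 [-0.4 -0.1  1.1 -0.1 -0.5 -0.1 -0.1  0.3]
jar [[0.44313275 0.36994954 0.104     ]]
```

```bash
python3 -m crank '[0,0,0.0335,0.0322,0.03,0,60, 0,0,0.0335,0.0322,0.03,0,60, 0,0,0.0335,0.0322,0.03,0,60, 0,0,0.0335,0.0322,0.03,0,60, 0,0,0.0335,0.0322,0.03,0,60, 0,0,0.0335,0.0322,0.03,0,60, 0,0,0,0,0,0,60, 0,0,0,0,0,-0.03,60, 0,0,0,0,0,-0.03,60, 0,0,0,0,0,-0.02,60, 0,0,0,0,0,-0.008,60, 0,0,0,0,0,0,60, 0,0,0,0,0,0,60]'
python3 -c "
from h import *
shot('scene','i.png')"
```

```text
time_s: 14.75
position: [0.6204, 0.2845, 0.1506]
tool_rot: [[0.98, 0.2, 0.002], [0.2, -0.98, 0.0], [0.002, -0.0, -1.0]]
ft_force: [0.9, 1.0, -0.3]
grip_width: 0.0513
```

View pics/i.png

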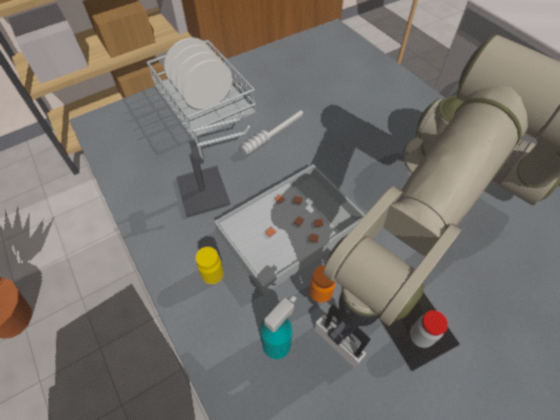

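The fingers straddle the bar at (345,318). Next I close and lift.

```bash
python3 -m crank '[0,0,0,0,-0.003,0,60, 0,0,0,0,0,0,0, 0,0,0,0,0,0,0, 0,0,0,0,0,0,0, 0,0,0,0,0,0,0, 0,0,0,0,0,0,0, 0,0,0,0,0,0,0, 0,0,0,0,0,0,0, 0,0,0,0,0,0.01,0, 0,0,0,0,0,0.02,0, 0,0,0,0,0,0.03,0, 0,0,0,0,0,0.03,0, 0,0,0,0,0,0.03,0, 0,0,0,0,0,0.02,0, 0,0,0,0,0,0,0, 0,0,0,0,0,0,0, 0,0,0,0,0,0,0, 0,0,0,0,0,0,0]' 80
python3 -c "
from h import *
shot('scene','j.png')"
```

```text
time_s: 16.6
position: [0.6199, 0.2809, 0.2877]
tool_rot: [[0.98, 0.199, -0.003], [0.199, -0.98, -0.001], [-0.003, 0.0, -1.0]]
ft_force: [0.1, 0.3, -2.1]
grip_width: 0.0129
```

View pics/j.png

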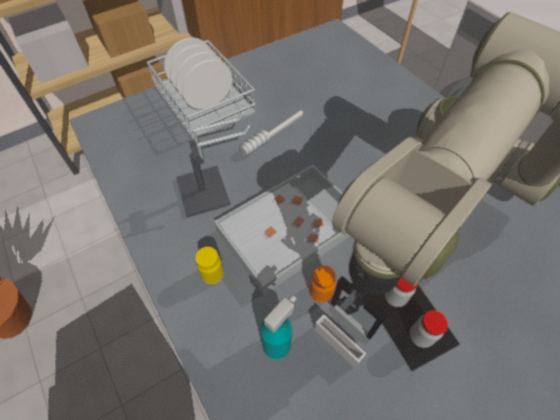

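The scraper is out and held. Both jars are on the mat, at (402,292) and (428,328). Next I go over the deck behind the chips.

```bash
python3 -m crank '[0,0,-0.0235,0.0046,-0.0465,0,0, 0,0,-0.0235,0.0046,-0.0465,0,0, 0,0,-0.0235,0.0046,-0.0465,0,0, 0,0,-0.0235,0.0046,-0.0465,0,0, 0,0,-0.0235,0.0046,-0.0465,0,0, 0,0,-0.0235,0.0046,-0.0465,0,0, 0,0,0,0,0,-0.03,0, 0,0,0,0,0,-0.03,0, 0,0,0,0,0,-0.03,0, 0,0,0,0,0,0,0, 0,0,0,0,0,0,0]'
python3 - <<'E'
from h import *
b=shot('top','k.png');o=observe();print(o['position'])
E
```

```text
time_s: 17.75
position: [0.648, 0.002, 0.1998]
tool_rot: [[0.998, 0.06, -0.0], [0.06, -0.998, -0.0], [-0.0, -0.0, -1.0]]
ft_force: [-0.9, 0.0, -1.6]
grip_width: 0.0126
[0.64840148 0.00200138 0.20094371]
```

View pics/k.png

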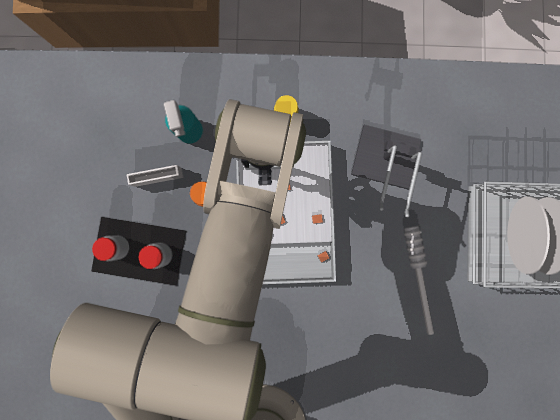

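One chip was knocked into the trough, at (323,257). The rest of the deck is unchanged. I lower until light contact.

```bash
for i in 1; do python3 -m crank '[0,0,0,0,0,-0.01,0, 0,0,0,0,0,-0.003,0, 0,0,0,0,0,0,0, 0,0,0,0,0,0,0]'; python3 -m crank '[0,0,0,0,0,-0.002,0, 0,0,0,0,0,0,0]';  python3 -m crank '[0,0,0,0,0,-0.002,0, 0,0,0,0,0,0,0]'; done
```

```text
time_s: 18.2
position: [0.6479, 0.002, 0.1866]
tool_rot: [[0.998, 0.06, 0.0], [0.06, -0.998, -0.0], [0.0, 0.0, -1.0]]
ft_force: [0.3, -0.5, -1.2]
grip_width: 0.0126
time_s: 18.4
position: [0.6482, 0.0019, 0.1858]
tool_rot: [[0.998, 0.06, 0.003], [0.06, -0.998, -0.0], [0.003, 0.001, -1.0]]
ft_force: [0.3, 0.4, 5.7]
grip_width: 0.0124
time_s: 18.6
position: [0.6486, 0.0019, 0.1858]
tool_rot: [[0.998, 0.06, 0.005], [0.06, -0.998, -0.001], [0.005, 0.001, -1.0]]
ft_force: [-2.7, 0.8, 15.0]
grip_width: 0.0128
```

```bash
python3 -m crank '[0,0,0,0,0,0.003,0, 0,0,0,-0.015,-0.0009,0,0, 0,0,0,-0.015,-0.0009,0,0, 0,0,0,-0.015,-0.0009,0,0, 0,0,0,-0.015,-0.0009,0,0, 0,0,0,-0.015,-0.0009,0,0, 0,0,0,-0.015,-0.0009,0,0, 0,0,0,-0.015,-0.0009,0,0, 0,0,0,-0.015,-0.0009,0,0, 0,0,0,-0.015,-0.0009,0,0, 0,0,0,-0.015,-0.0009,0,0]';python3 -m crank '[0,0,0,-0.015,-0.0009,0,0, 0,0,0,-0.015,-0.0009,0,0, 0,0,0,-0.015,-0.0009,0,0, 0,0,0,-0.015,-0.0009,0,0, 0,0,0,0,0,0,0, 0,0,0,0,0,0,0]'; python3 -m crank '[0,0,0,0,0,0.03,0, 0,0,0,0,0,0.03,0, 0,0,0,0,0,0,0]'
```

```text
time_s: 19.7
position: [0.4978, -0.0072, 0.1858]
tool_rot: [[0.998, 0.06, 0.002], [0.06, -0.998, -0.0], [0.002, 0.0, -1.0]]
ft_force: [-0.6, 0.5, -1.5]
grip_width: 0.0127
time_s: 20.3
position: [0.4383, -0.0107, 0.1856]
tool_rot: [[0.998, 0.059, 0.001], [0.059, -0.998, -0.0], [0.001, 0.0, -1.0]]
ft_force: [0.1, -0.4, -1.6]
grip_width: 0.0125
time_s: 20.6
position: [0.44, -0.0111, 0.2486]
tool_rot: [[0.998, 0.06, 0.007], [0.06, -0.998, -0.002], [0.007, 0.003, -1.0]]
ft_force: [0.3, 0.4, -2.7]
grip_width: 0.0127
```

```bash
cat > chips.py <<'E'
from h import *
import sys
O=np.array([.585,-.0439]);t=np.radians(3.4);R=np.array([[np.cos(t),-np.sin(t)],[np.sin(t),np.cos(t)]])
for nm in('top','scene'):
    im=shot(nm);h=cv2.cvtColor(im['frame'],cv2.COLOR_RGB2HSV).astype(int);H,S,V=h[...,0],h[...,1],h[...,2]
    m=((H>=3)&(H<16)&(S>80)&(S<215)&(V>40)).astype(np.uint8);n,l,st,ce=cv2.connectedComponentsWithStats(m)
    for i in range(1,n):
        if 8<st[i,4]<200:
            r=[((unproj(im,[ce[i]],z)[0,:2]-O)@R).round(3).tolist() for z in(.048,.011)]
            if abs(r[0][0]+.04)<.2 and abs(r[0][1])<.14: print(nm,ce[i].round(),st[i,4],'deck',r[0],'trough',r[1])
E
python3 chips.py; python3 -m crank '[0,0,0,0.0358,-0.0132,0,0, 0,0,0,0.0358,-0.0132,0,0, 0,0,0,0.0358,-0.0132,0,0, 0,0,0,0.0358,-0.0132,0,0, 0,0,0,0.0358,-0.0132,0,0, 0,0,0,0.0358,-0.0132,0,0, 0,0,0,0,0,0,0]'; python3 chips.py
```

```text
top [317. 218.] 79 deck [-0.063, -0.076] trough [-0.063, -0.08]
top [323. 256.] 75 deck [-0.155, -0.088] trough [-0.157, -0.091]
scene [302. 187.] 48 deck [-0.136, -0.069] trough [-0.155, -0.091]
scene [279. 198.] 47 deck [-0.061, -0.075] trough [-0.077, -0.097]
scene [324. 213.] 124 deck [-0.131, 0.034] trough [-0.15, 0.017]
scene [341. 228.] 13 deck [-0.136, 0.1] trough [-0.154, 0.086]
time_s: 21.4
position: [0.6553, -0.0915, 0.241]
tool_rot: [[0.998, 0.059, -0.003], [0.059, -0.998, 0.001], [-0.003, -0.001, -1.0]]
ft_force: [-1.4, -0.1, -2.4]
grip_width: 0.0126
top [323. 256.] 76 deck [-0.155, -0.088] trough [-0.157, -0.091]
scene [302. 187.] 45 deck [-0.135, -0.069] trough [-0.154, -0.091]
scene [279. 198.] 47 deck [-0.061, -0.075] trough [-0.077, -0.097]
scene [324. 212.] 126 deck [-0.132, 0.034] trough [-0.15, 0.017]
scene [342. 228.] 10 deck [-0.137, 0.101] trough [-0.156, 0.087]
```

```bash
python3 -m crank '[0,0,0,0,0,-0.03,0, 0,0,0,0,0,-0.027,0, 0,0,0,0,0,0,0, 0,0,0,0,0,-0.003,0, 0,0,0,0,0,0,0, 0,0,0,-0.015,-0.0009,0,0, 0,0,0,-0.015,-0.0009,0,0, 0,0,0,-0.015,-0.0009,0,0, 0,0,0,-0.015,-0.0009,0,0, 0,0,0,-0.015,-0.0009,0,0, 0,0,0,-0.015,-0.0009,0,0, 0,0,0,-0.015,-0.0009,0,0, 0,0,0,-0.015,-0.0009,0,0, 0,0,0,-0.015,-0.0009,0,0]';python3 -m crank '[0,0,0,-0.015,-0.0009,0,0, 0,0,0,-0.015,-0.0009,0,0, 0,0,0,-0.015,-0.0009,0,0, 0,0,0,-0.015,-0.0009,0,0, 0,0,0,-0.015,-0.0009,0,0, 0,0,0,0,0,0,0, 0,0,0,0,0,0,0]'; python3 -m crank '[0,0,0,0,0,0.03,0, 0,0,0,0,0,0.04,0, 0,0,0,0,0,0.04,0, 0,0,0,0,0,0,0, 0,0,0,0,0,0,0]'; python3 chips.py; python3 - <<'E'
from h import *
o=[cv2.resize(shot(n)['frame'][s],(400,300),interpolation=cv2.INTER_CUBIC) for n,s in(('top',np.s_[125:305,170:410]),('scene',np.s_[150:300,200:400]))]
cv2.imwrite('pics/l.png',np.hstack(o)[:,:,::-1])
E
```

```text
time_s: 22.9
position: [0.5168, -0.0978, 0.1857]
tool_rot: [[0.998, 0.06, 0.001], [0.06, -0.998, -0.0], [0.001, 0.0, -1.0]]
ft_force: [0.7, 1.0, -2.4]
grip_width: 0.0127
time_s: 23.6
position: [0.4429, -0.1025, 0.1858]
tool_rot: [[0.998, 0.059, 0.001], [0.059, -0.998, -0.001], [0.001, 0.001, -1.0]]
ft_force: [-0.1, 0.5, -1.6]
grip_width: 0.0126
time_s: 24.1
position: [0.443, -0.1023, 0.2953]
tool_rot: [[0.998, 0.06, 0.001], [0.06, -0.998, -0.0], [0.001, 0.001, -1.0]]
ft_force: [0.6, -0.0, -3.8]
grip_width: 0.0127
top [279. 250.] 31 deck [-0.135, 0.019] trough [-0.137, 0.019]
top [248. 256.] 68 deck [-0.147, 0.094] trough [-0.149, 0.096]
top [270. 254.] 73 deck [-0.145, 0.041] trough [-0.147, 0.042]
scene [302. 189.] 79 deck [-0.132, -0.063] trough [-0.15, -0.084]
scene [324. 212.] 122 deck [-0.131, 0.034] trough [-0.15, 0.017]
scene [342. 228.] 9 deck [-0.138, 0.101] trough [-0.157, 0.086]
```

View pics/l.png

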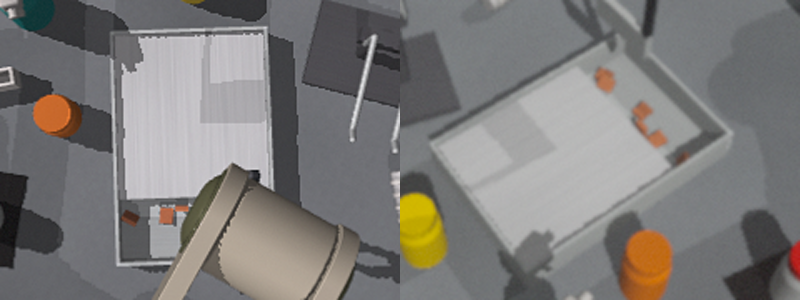

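The deck is clear and all six chips are in the trough. In the right half they are at (604,80) ×2, (642,118) ×3 and (682,157). Next the hook.

```bash
python3 -m crank '[0,0,-0.0569,0.0062,-0.0291,-0.0046,0, 0,0,-0.0569,0.0062,-0.0291,-0.0046,0, 0,0,-0.0569,0.0062,-0.0291,-0.0046,0, 0,0,-0.0569,0.0062,-0.0291,-0.0046,0, 0,0,-0.0569,0.0062,-0.0291,-0.0046,0, 0,0,0,0,0,0,0, 0,0,0,0,0,0,0]'; python3 - <<'E'
from h import *
ims=[shot('top'),shot('scene')]
O=np.array([.669,-.2927]);ex=np.array([.9748,-.2233]);ey=np.array([.2233,.9748])
o=[]
for im,(r,c) in zip(ims,((120,320),(90,150))):
    f=im['frame'].copy()
    f=cv2.resize(f[r:r+120,c:c+160],None,fx=2.5,fy=2.5,interpolation=cv2.INTER_CUBIC)
    for s in(27,-27):
        P=[[*(O+ex*x+ey*s/1000),z] for x,z in((0,.22),(-.12,.22),(-.132,.24))]
        q=((proj(im,P)-[c,r]+.5)*2.5).astype(int); cv2.polylines(f,[q],False,(255,0,0),1)
    o.append(f)
cv2.imwrite('pics/m.png',np.hstack(o)[:,:,::-1])
E
```

```text
time_s: 25.0
position: [0.4734, -0.248, 0.2711]
tool_rot: [[0.975, -0.223, -0.002], [-0.223, -0.975, 0.002], [-0.002, -0.001, -1.0]]
ft_force: [-0.3, 0.8, -1.6]
grip_width: 0.0125
```

View pics/m.png

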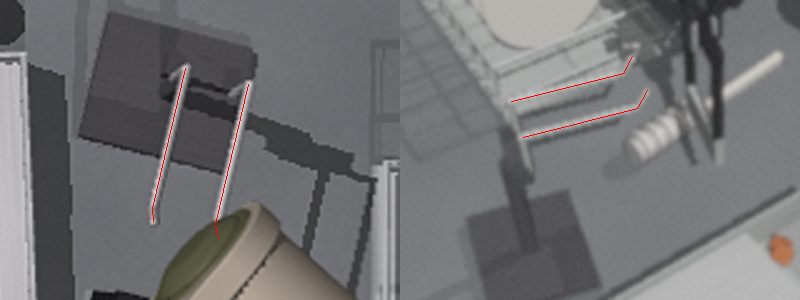

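The modelled prongs (red) overlay the real ones in both views, so I advance along them.

```bash
python3 -m crank '[0,0,0,0.01645,-0.0038,0,0, 0,0,0,0.01645,-0.0038,0,0, 0,0,0,0.01645,-0.0038,0,0, 0,0,0,0.01645,-0.0038,0,0, 0,0,0,0.01645,-0.0038,0,0, 0,0,0,0.01645,-0.0038,0,0, 0,0,0,0.01645,-0.0038,0,0, 0,0,0,0.01645,-0.0038,0,0, 0,0,0,0,0,0,0, 0,0,0,0,0,0,0]'; python3 - <<'E'
from h import *
f=shot('scene')['frame'][80:230,130:330]
cv2.imwrite('pics/n.png',cv2.resize(f,None,fx=3,fy=3,interpolation=cv2.INTER_CUBIC)[:,:,::-1])
E
```

```text
time_s: 26.1
position: [0.605, -0.2774, 0.2722]
tool_rot: [[0.975, -0.222, -0.001], [-0.222, -0.975, 0.0], [-0.001, -0.0, -1.0]]
ft_force: [-0.1, 0.5, -1.1]
grip_width: 0.0128
```

View pics/n.png

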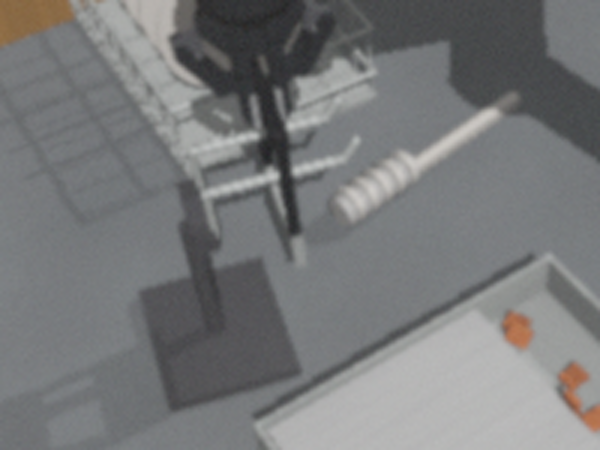

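The prongs pass through the window, so I lower until contact.

```bash
python3 -m crank '[0,0,0,0,0,-0.02,0, 0,0,0,0,0,-0.015,0, 0,0,0,0,0,-0.005,0, 0,0,0,0,0,0,0, 0,0,0,0,0,0,0]'; python3 -m crank '[0,0,0,0,0,-0.002,0, 0,0,0,0,0,0,0]';  python3 -m crank '[0,0,0,0,0,-0.002,0, 0,0,0,0,0,0,0]'
```

```text
time_s: 26.65
position: [0.6052, -0.2784, 0.2335]
tool_rot: [[0.975, -0.223, 0.001], [-0.223, -0.975, -0.001], [0.001, 0.001, -1.0]]
ft_force: [-0.8, -0.4, -1.9]
grip_width: 0.0127
time_s: 26.85
position: [0.6052, -0.2783, 0.2307]
tool_rot: [[0.975, -0.223, 0.0], [-0.223, -0.975, -0.0], [0.001, 0.0, -1.0]]
ft_force: [0.4, 0.3, -1.6]
grip_width: 0.0131
time_s: 27.05
position: [0.6051, -0.2783, 0.2281]
tool_rot: [[0.975, -0.223, -0.0], [-0.223, -0.975, 0.0], [-0.0, -0.0, -1.0]]
ft_force: [0.2, -0.1, -1.7]
grip_width: 0.0127
```

```bash
python3 -m crank '[0,0,0,0,0,-0.002,0, 0,0,0,0,0,0,0]';  python3 -m crank '[0,0,0,0,0,-0.002,0, 0,0,0,0,0,0,0]'
```

```text
time_s: 27.25
position: [0.6053, -0.2784, 0.2275]
tool_rot: [[0.975, -0.223, 0.001], [-0.223, -0.975, -0.001], [0.002, 0.001, -1.0]]
ft_force: [-1.4, 0.2, 4.2]
grip_width: 0.0123
time_s: 27.45
position: [0.6053, -0.2784, 0.2273]
tool_rot: [[0.975, -0.223, 0.003], [-0.223, -0.975, -0.002], [0.004, 0.002, -1.0]]
ft_force: [-5.0, 2.3, 13.7]
grip_width: 0.0125
```

```bash
python3 -m crank '[0,0,0,0,0,0.003,0, 0,0,0,0,0,0,0, 0,0,0,0,0,0,15, 0,0,0,0,0,0,25, 0,0,0,0,0,0,35, 0,0,0,0,0,0,50, 0,0,0,0,0,0,50, 0,0,0,0,0,0,50, 0,0,0,0,0,0.01,50, 0,0,0,0,0,0.02,50, 0,0,0,0,0,0.03,50, 0,0,0,0,0,0.04,50, 0,0,0,0,0,0,50, 0,0,0,0,0,0,50]'; python3 - <<'E'
from h import *
f=shot('scene')['frame'][80:230,130:330]
cv2.imwrite('pics/p.png',cv2.resize(f,None,fx=3,fy=3,interpolation=cv2.INTER_CUBIC)[:,:,::-1])
E
```

```text
time_s: 28.85
position: [0.6052, -0.2783, 0.3286]
tool_rot: [[0.975, -0.223, 0.002], [-0.223, -0.975, -0.001], [0.002, 0.001, -1.0]]
ft_force: [-0.9, 0.6, -0.7]
grip_width: 0.0423
```

View pics/p.png

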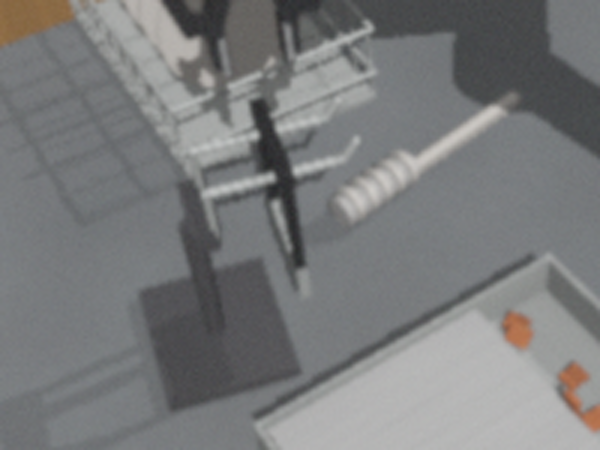

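The scraper hangs across both prongs, blade down. Next the jars go back.

```bash
python3 -m crank '[0,0,0.0173,-0.0137,0.0417,-0.005,100, 0,0,0.0173,-0.0137,0.0417,-0.005,100, 0,0,0.0173,-0.0137,0.0417,-0.005,100, 0,0,0.0173,-0.0137,0.0417,-0.005,100, 0,0,0.0173,-0.0137,0.0417,-0.005,100, 0,0,0.0173,-0.0137,0.0417,-0.005,100, 0,0,0.0173,-0.0137,0.0417,-0.005,100, 0,0,0.0173,-0.0137,0.0417,-0.005,100, 0,0,0.0173,-0.0137,0.0417,-0.005,100, 0,0,0.0173,-0.0137,0.0417,-0.005,100, 0,0,0.0173,-0.0137,0.0417,-0.005,100, 0,0,0.0173,-0.0137,0.0417,-0.005,100, 0,0,0.0173,-0.0137,0.0417,-0.005,100, 0,0,0,0,0,0,100, 0,0,0,0,0,0,100]' 40
```

```text
time_s: 30.4
position: [0.4263, 0.2642, 0.2614]
tool_rot: [[1.0, 0.002, -0.002], [0.002, -1.0, -0.001], [-0.002, 0.001, -1.0]]
ft_force: [-0.6, -0.7, 0.7]
grip_width: 0.0855
```

```bash
python3 -m crank '[0,0,0,0,0,-0.04,100, 0,0,0,0,0,-0.04,100, 0,0,0,0,0,-0.04,100, 0,0,0,0,0,-0.04,100, 0,0,0,0,0,-0.02,100, 0,0,0,0,0,-0.014,100, 0,0,0,0,0,0,100, 0,0,0,0,0,0,40, 0,0,0,0,0,0,40, 0,0,0,0,0,0,40, 0,0,0,0,0,0,40, 0,0,0,0,0,0,40, 0,0,0,0,0,0,40]'; python3 -m crank '[0,0,0,0,0,0.04,40, 0,0,0,0,0,0.04,40, 0,0,0,0,0,0.04,40, 0,0,0,0,0,0.05,40, 0,0,0,0.0182,-0.0363,0,40, 0,0,0,0.0182,-0.0363,0,40, 0,0,0,0.0182,-0.0363,0,40, 0,0,0,0.0182,-0.0363,0,40, 0,0,0,0.0182,-0.0363,0,40, 0,0,0,0.0182,-0.0363,0,40, 0,0,0,0.0182,-0.0363,0,40, 0,0,0,0.0182,-0.0363,0,40, 0,0,0,0.0182,-0.0363,0,40, 0,0,0,0.0182,-0.0363,0,40, 0,0,0,0,0,0,40, 0,0,0,0,0,0,40, 0,0,0,0,0,0,40]'
```

```text
time_s: 31.7
position: [0.4276, 0.2636, 0.0695]
tool_rot: [[1.0, 0.0, 0.002], [0.0, -1.0, 0.0], [0.002, -0.0, -1.0]]
ft_force: [-1.4, -2.8, 6.6]
grip_width: 0.0579
time_s: 33.4
position: [0.6087, -0.0984, 0.2385]
tool_rot: [[1.0, 0.001, -0.0], [0.001, -1.0, 0.0], [-0.0, -0.0, -1.0]]
ft_force: [-0.3, 0.8, -3.3]
grip_width: 0.058
```

```bash
python3 -m crank '[0,0,0,0,0,-0.04,40, 0,0,0,0,0,-0.04,40, 0,0,0,0,0,-0.03,40, 0,0,0,0,0,-0.015,40, 0,0,0,0,0,-0.008,40, 0,0,0,0,0,0,40, 0,0,0,0,0,0,40]'; python3 -m crank '[0,0,0,0,0,-0.001,40,0,0,0,0,0,0,40, 0,0,0,0,0,0,100, 0,0,0,0,0,0,100, 0,0,0,0,0,0,100, 0,0,0,0,0,0,100, 0,0,0,0,0,0,100, 0,0,0,0,0,0.03,100, 0,0,0,0,0,0.05,100, 0,0,0,0,0,0.05,100]'; python3 -m crank '[0,0,0,-0.0139,0.0392,0,100, 0,0,0,-0.0139,0.0392,0,100, 0,0,0,-0.0139,0.0392,0,100, 0,0,0,-0.0139,0.0392,0,100, 0,0,0,-0.0139,0.0392,0,100, 0,0,0,-0.0139,0.0392,0,100, 0,0,0,-0.0139,0.0392,0,100, 0,0,0,-0.0139,0.0392,0,100, 0,0,0,-0.0139,0.0392,0,100, 0,0,0,-0.0139,0.0392,0,100, 0,0,0,-0.0139,0.0392,0,100, 0,0,0,-0.0139,0.0392,0,100, 0,0,0,0,0,0,100, 0,0,0,0,0,0,100]'
```

```text
time_s: 34.1
position: [0.6093, -0.0986, 0.1063]
tool_rot: [[1.0, 0.001, 0.002], [0.001, -1.0, -0.0], [0.002, 0.001, -1.0]]
ft_force: [-0.0, 0.7, -2.4]
grip_width: 0.0577
time_s: 35.1
position: [0.6087, -0.0991, 0.2355]
tool_rot: [[1.0, 0.0, -0.002], [0.0, -1.0, 0.001], [-0.002, -0.001, -1.0]]
ft_force: [-0.1, -0.7, 0.3]
grip_width: 0.0858
time_s: 36.5
position: [0.4419, 0.3717, 0.2341]
tool_rot: [[1.0, 0.002, -0.0], [0.002, -1.0, -0.0], [-0.0, 0.0, -1.0]]
ft_force: [0.0, -0.8, 0.1]
grip_width: 0.0854
```

```bash
python3 -m crank '[0,0,0,0,0,-0.04,100, 0,0,0,0,0,-0.04,100, 0,0,0,0,0,-0.04,100, 0,0,0,0,0,-0.03,100, 0,0,0,0,0,-0.017,100, 0,0,0,0,0,0,100, 0,0,0,0,0,0,40, 0,0,0,0,0,0,40, 0,0,0,0,0,0,40, 0,0,0,0,0,0,40, 0,0,0,0,0,0,40, 0,0,0,0,0,0,40]'; python3 -m crank '[0,0,0,0,0,0.04,40, 0,0,0,0,0,0.04,40, 0,0,0,0,0,0.04,40, 0,0,0,0,0,0.05,40, 0,0,0,0.0138,-0.0352,0,40, 0,0,0,0.0138,-0.0352,0,40, 0,0,0,0.0138,-0.0352,0,40, 0,0,0,0.0138,-0.0352,0,40, 0,0,0,0.0138,-0.0352,0,40, 0,0,0,0.0138,-0.0352,0,40, 0,0,0,0.0138,-0.0352,0,40, 0,0,0,0.0138,-0.0352,0,40, 0,0,0,0.0138,-0.0352,0,40, 0,0,0,0.0138,-0.0352,0,40, 0,0,0,0,0,0,40, 0,0,0,0,0,0,40, 0,0,0,0,0,0,40]'
```

```text
time_s: 37.7
position: [0.443, 0.3712, 0.0692]
tool_rot: [[1.0, 0.0, 0.003], [0.0, -1.0, 0.001], [0.003, -0.001, -1.0]]
ft_force: [-0.5, -2.0, 6.5]
grip_width: 0.0581
time_s: 39.4
position: [0.5798, 0.02, 0.2377]
tool_rot: [[1.0, 0.001, 0.0], [0.001, -1.0, 0.0], [0.0, -0.0, -1.0]]
ft_force: [-0.5, 0.3, -2.1]
grip_width: 0.058
```

Lower, release and retreat toward the start side. Then a final look.

```bash
python3 -m crank '[0,0,0,0,0,-0.04,40, 0,0,0,0,0,-0.04,40, 0,0,0,0,0,-0.03,40, 0,0,0,0,0,-0.015,40, 0,0,0,0,0,-0.007,40, 0,0,0,0,0,0,40, 0,0,0,0,0,0,40]'; python3 -m crank '[0,0,0,0,0,-0.001,40,0,0,0,0,0,0,40, 0,0,0,0,0,0,100, 0,0,0,0,0,0,100, 0,0,0,0,0,0,100, 0,0,0,0,0,0,100, 0,0,0,0,0,0,100, 0,0,0,0,0,0.03,100, 0,0,0,0,0,0.05,100, 0,0,0,0,0,0.05,100]'; python3 -m crank '[0,0,0,-0.02,0.04,0,100, 0,0,0,-0.02,0.04,0,100, 0,0,0,-0.02,0.04,0,100, 0,0,0,-0.02,0.04,0,100, 0,0,0,-0.02,0.04,0,100, 0,0,0,-0.02,0.04,0,100, 0,0,0,-0.02,0.04,0,100, 0,0,0,-0.02,0.04,0,100, 0,0,0,-0.02,0.04,0,100, 0,0,0,-0.02,0.04,0,100, 0,0,0,0,0,0,100, 0,0,0,0,0,0,100]'; python3 chips.py; python3 - <<'E'
from h import *
b=shot('top');h=cv2.cvtColor(b['frame'],cv2.COLOR_RGB2HSV).astype(int);H,S,V=h[...,0],h[...,1],h[...,2]
n,l,st,ce=cv2.connectedComponentsWithStats((((H<4)|(H>174))&(S>190)&(V>100)).astype(np.uint8))
for i in range(1,n):
    if st[i,4]>60: print('jar',unproj(b,[ce[i]],.14))
o=[cv2.resize(f['frame'][s],(400,300),interpolation=cv2.INTER_CUBIC) for f,s in((b,np.s_[80:305,150:450]),(shot('scene'),np.s_[80:290,150:430]))]
cv2.imwrite('pics/q.png',np.hstack(o)[:,:,::-1])
E
```

```text
time_s: 40.1
position: [0.5805, 0.0199, 0.1063]
tool_rot: [[1.0, 0.001, 0.002], [0.001, -1.0, -0.0], [0.002, 0.0, -1.0]]
ft_force: [-0.0, 1.4, -3.1]
grip_width: 0.0576
time_s: 41.1
position: [0.5799, 0.0192, 0.2356]
tool_rot: [[1.0, 0.0, -0.002], [0.0, -1.0, 0.0], [-0.002, -0.0, -1.0]]
ft_force: [1.4, 0.0, 0.4]
grip_width: 0.0852
time_s: 42.3
position: [0.3798, 0.4197, 0.2341]
tool_rot: [[1.0, 0.002, -0.0], [0.002, -1.0, -0.0], [-0.0, 0.0, -1.0]]
ft_force: [0.3, 0.2, -0.2]
grip_width: 0.085
top [278. 250.] 30 deck [-0.135, 0.019] trough [-0.137, 0.019]
top [320. 254.] 143 deck [-0.15, -0.081] trough [-0.152, -0.084]
top [248. 255.] 66 deck [-0.147, 0.093] trough [-0.149, 0.096]
top [270. 254.] 73 deck [-0.145, 0.041] trough [-0.147, 0.042]
top [290. 259.] 75 deck [-0.159, -0.007] trough [-0.162, -0.008]
scene [302. 189.] 80 deck [-0.132, -0.063] trough [-0.15, -0.084]
scene [324. 212.] 127 deck [-0.131, 0.034] trough [-0.15, 0.017]
scene [341. 228.] 13 deck [-0.136, 0.1] trough [-0.154, 0.086]
jar [[ 0.60882477 -0.1001167   0.14      ]]
jar [[0.58018524 0.01845759 0.14      ]]
```

View pics/q.png

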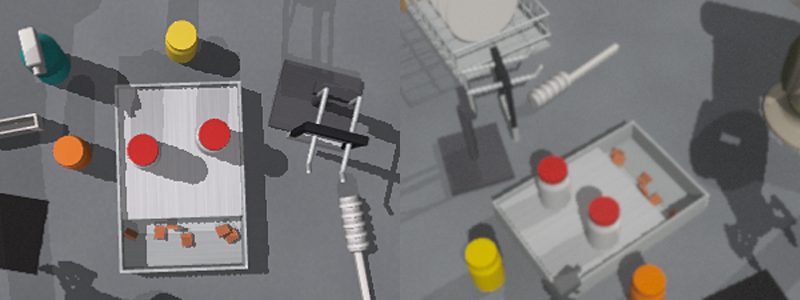

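Both jars are upright on the deck. All six chips are in the trough, and the scraper hangs across both prongs. The spray bottle and brush have not moved.

```bash
python3 -c "
from rig import *
print(close_job())"
```

```text
the job is handed in; nothing more can be done
None
```

I did the whole clean-up and handed the job in at about 42 s of robot time; handing in gave no verdict. I moved both jars to the mat, pulled the scraper out, and cleared the deck with two strokes. Then I hung the scraper on the hook and put both jars back.

**Last checks, from the two cameras:**
- **Jars:** both are upright on the deck, within about 2 mm of where they started.
- **Chips:** the deck is clear and six chips are in the trough, at board x of about -0.137 to -0.162 m. One seems to be standing on edge, but still below deck level. One had been knocked into the trough before I started scraping.
- **Scraper:** it rests across both prongs, blade down, about 65 mm along them. I felt the contact before letting go.
- **Bystanders:** the spray bottle and brush look unmoved.
- **Robot:** the arm is clear of everything, with no contact force at the end.

No check failed or disagreed. I did not measure tilts or contact forces on the objects themselves, only judged them from the images and wrist force.

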